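Lock the medicine box

ROBOT

A 6-joint arm with a two-finger parallel gripper is mounted at the origin on a cart in front of the work surface, level with it; the furniture and walls round the work are solid. World frame = base frame: x ahead of the robot, y to its left, z up, the work surface at z = 0. Lengths are in mm, angles in rad, forces in N, time in s.
With the tool pointing down it reaches from about 325 to 850 mm from the base axis. Payload 15.5 kg.
Tool frame: the origin (TCP) lies at the very end of the fingers, on their centre line; the grasp point (between the pads) lies 19 mm behind it (arm.grip_point_offset is the distance from the TCP to the grasp point, in mm); z points along the fingers, y is the direction in which the jaws open and shut (so a half turn about z gives the same grasp; the last joint's range is limited). The gripper opens to 91 mm and grips with 3 to 60 N. Pads are 32 mm wide; open, the fingers measure 118 mm over their backs; the gripper's body (76 mm by 178 mm) begins 60 mm behind the grasp point.
Start: joints at [-1.327, 0.494, 1.345, -0, 1.302, -0.096], TCP at [208.313, -589.264, 213.915] pointing down, gripper open.
Joint ranges: [-2.91, 2.91], [-0.82, 2.16], [0.22, 2.67], [-1.22, 4.37], [0.12, 2.79], [-3.08, 3.08]. Speed limits (rad/s): [1.89, 1.89, 2.57, 3.01, 3.01, 3.01].

INTERFACE

Orientations are given as a rotation vector (axis times angle).
In Python, from bench import arm gives the robot as it stands.
- The arm moves only by the tool arm_command, never from a script. Its argument "steps" is a list of rows, each a list of 5 numbers: the gripper's target within -1 to 1 (shut at 1, half-way at 0, fully open at -1), then the shift along the world's x, y, z in mm, then the turn about the world's z in rad. A call has 1 to 5 rows; each row is the pose to reach, as a shift and turn from the pose commanded when the call began; what a row does not reach only later rows make up. A row lasts 1/8 s, in which the tool goes at most 62.5 mm and 10.7 degrees, less where a joint would pass 70% of its speed; a pose out of reach is approached as far as the arm can. A call with a gripper value outside its range is refused whole. The fingers move at their own pace and stop on an object; "force" is the grip in N (left out, the last holds). Time passes only in rows, so rows that repeat a pose let the fingers close. It gives the time, the measured TCP pose, the force and the opening at its end, in the units of the state.
- arm.observe(): the state, without advancing time (a new reading comes with each control period).
- arm.grab_frame(name): name is "scene" or "top" or "wrist"; returns the picture (384x512x3 uint8, red, green, blue); there is no depth.
- arm.camera_info(name): a dict with "fovy" (degrees; the focal length in pixels is half the picture's height over the tangent of half this angle, whatever the lens; pixels are square), "cx", "cy" (the principal point, pixels), "extrinsics" (4x4, takes a point from camera to world coordinates). Camera axes: x right, y down, z forward; pixel columns grow to the right and rows downward; lengths in mm; the calibration is good to about 2 mm. A picture is of the moment at which its call begins: read the wrist's pose just before it. camera_info takes no time and is no camera call; for the wrist camera it gives the pose at the moment of the call.
- arm.close_job(): hands the job in, once; it reports no verdict.
Trained networks look in the newest picture that a camera, given by its name, has taken for a name from the list of things; names that differ only in an ending like _2 or _b are one class to them, and where a whole thing is asked for, a point or a joint stands for the part that bears it (a point fixed in the world has none). Each returns a list of dicts, best first, with "confidence" (0 to 1); they miss things now and then, are a little off and sometimes report something else, mostly with a low value. They report only what shows in the picture. A call takes as long as a camera call. They do not tell look-alikes from the thing itself.
- arm.silhouettes(camera, label): "mask" (384x512 bool, what is visible of it) and "position" ([column, row] in pixels, amid what is visible of it).
The state is a dict: "time": time; "joint_positions": joint angles; "qvel": joint speeds; "tau": joint torques, N m; "position": TCP position; "eef_rot": TCP orientation; "wrist_force": force on the tool from outside, world axes, zero at the start; "torque": the same for the moment, N m; "width": finger opening in mm.
Only numpy, scipy, OpenCV 4.12 (cv2) and the standard library are available. Lean on these libraries where they do the work, as an engineer would, in place of code of your own. Each camera call takes 0.05 s, during which the arm holds its last target. There are 200 camera calls.

TASK

The medicine box is shut and its padlock is already threaded through the box's two tongues, but the shackle is still up and swung open. Swing the shackle back until its free leg stands over its hole in the padlock, then press it down until the lock clicks and holds it shut by itself. Leave the padlock standing where it is, and do not push the other things about.

Things in the scene. Friction and masses are not known exactly. Their poses are not given: they have to be found in the camera images.
- board: Fixed wooden board, level, 240 (x) by 300 (y) mm, on which the box, the padlock and the bystanders stand; its top is 22 mm above z = 0. Origin: centre, at z = 0. The room's wall shelf with jars, about 0.47 m up at the back left (x over 0.45, y over 0.15), is in the way of an arm that comes from the left stretched out
- medicine_box: White steel medicine box, shut and fixed; 110 (x) by 160 (y) mm, lid's top 84 mm above the board (a folded wire handle on it reaches 91 mm). Origin: centre of its underside, on the board; its front faces its own -x, roughly towards the robot, and carries two padlock tongues
- tongue_hole (a point): Centre of the 17 mm hole through two flat steel tongues, one of the box and one of the lid, that lie on each other at the middle of the front: 56 to 62 mm above the board, 34 mm wide, reaching 38 mm out. The hole is 22 mm out; this point is at the upper face. The padlock's pivot leg stands in the hole with 4 mm of play all round
- padlock: Laminated steel padlock, loose, standing upright on the board under the tongues, 0.65 kg with its shackle; its body is 60 (x) by 30 (y) by 50 (z) mm. Origin: on its underside, on the axis of the pivot leg; the body reaches from x = -47 to x = +13 mm. Its own -x points from the pivot leg to the hole of the free leg, roughly away from the box
- pivot (a point): Where the axis of the pivot leg, about which the shackle swings, leaves the padlock body's top (50 mm above the board). The pivot leg never comes out
- leg_hole (a point): Mouth of the 12 mm hole for the free leg in the padlock body's top, 34 mm from pivot along the padlock's -x
- bow_top (a point): On the shackle: highest point of its bow, midway between the two legs (109 mm above the board with the shackle up, 93 mm when locked). The shackle is a steel U of 9 mm round bar, legs 34 mm apart between centres; the bow is a half circle whose outer edge begins 21 mm below this point
- free_leg (a point): On the shackle: centre of the free leg, 80 mm above the board with the shackle up. The leg ends 26 mm lower, in a notched, tapered toe that then stands 4 mm clear of the padlock's top
- shackle_swing (a joint): Swing of the shackle about the pivot leg (rad): 0 = free leg over its hole, where there is a stop; grows as the free leg swings towards the padlock's +y (clockwise from above), at most 1.8. Turns easily (0.15 N at the free leg), stays where it is left. The tapered toe leads itself into the hole from up to about 0.1 rad off
- shackle_press (a joint): How far the shackle is pressed down (m): 0 = up, 0.018 = bottomed. Needs 2 N at first and about 6 N to where the pawl clicks in at 0.016. Released after the click it stays at about 0.016; released before, it springs back up. Swung part way open, its toe stops on the padlock's top at 0.004; swung far out, it only goes down beside the padlock and springs back
- spice_jar_1: bystander: spice jar with dark lid, 44 mm wide, 96 mm high, at the box's right
- mill_1: bystander: glass salt shaker, 44 mm wide, 90 mm high, at the box's right
- teaspoon_1: bystander: steel teaspoon, 132 mm long
- garlic_1: bystander: garlic bulb, 50 mm
- cap_black: bystander: black screw cap, 30 mm wide, 19 mm high, right of the padlock
- matchbox: bystander: matchbox, 36 by 52 by 14 mm, lying on the box's lid towards its back
Things that resemble listed ones, but are neither listed nor needed, are in the scene too. What is shaped like the padlock but blue or orange is not meant.

How it is judged:
By the outcome, as a careful person would: the job done as asked, in the order asked, and still so for the second after the job is handed in, with the robot touching nothing.
It also fails if it takes over 45 s, if anything falls off the work surface, if the arm or the gripper's body presses on something with over 40 N, if the wrist force passes 120 N, or if a joint passes its speed limit or range.

## Working session

There is one attempt and no reset: what is moved stays moved. The work goes in short steps, Python scripts to look and compute and a tool call to move; the robot and the scene stay as the last step left them, time stands still between calls to the robot, and variables do not carry over. Pictures are saved under pics/ and viewed, about 8 in all and at most 12, crops included, and the job is handed in when it is done.

Besides the shell and the picture viewer there is one more tool, called after "Emit:" as name([rows], argument=value, ...), one row to a line, values as JSON. arm_command: Moves the arm, as the interface text tells. Its arguments: {"type":"object","properties":{"steps":{"type":"array"},"force":{"type":"number"}},"required":["steps"]}

```bash
mkdir -p pics; ls; cat > h.py <<'E'
import numpy as np, cv2
from bench import arm
def K(n):
    c=arm.camera_info(n); f=192/np.tan(np.radians(c["fovy"])/2); return f,c["cx"],c["cy"],np.array(c["extrinsics"])
def ray(n,p):
    f,cx,cy,E=K(n); d=E[:3,:3]@np.array([(p[0]-cx)/f,(p[1]-cy)/f,1]); return E[:3,3],d
def onz(n,p,z):
    o,d=ray(n,p); return o+d*(z-o[2])/d[2]
def proj(n,P):
    f,cx,cy,E=K(n); q=E[:3,:3].T@(np.array(P,float)-E[:3,3]); return np.array([cx+f*q[0]/q[2],cy+f*q[1]/q[2]])
def save(n,name,img=None):
    im=arm.grab_frame(n) if img is None else img
    cv2.imwrite(f"pics/{name}.png",cv2.cvtColor(im,cv2.COLOR_RGB2BGR)); return im
E
python3 - <<'E'
from h import *
for n in("scene","top"):
    save(n,n+"0"); print(n,K(n))
    for l in("padlock","bow_top","leg_hole","free_leg"):
        for d in arm.silhouettes(n,l)[:3]: print(n,l,d["confidence"],d["position"],d["mask"].sum())
a=cv2.imread("pics/scene0.png");b=cv2.imread("pics/top0.png")
cv2.imwrite("pics/both.png",cv2.resize(np.vstack([a,b]),None,fx=.78,fy=.78))
print(arm.observe()["time"])
E
```

```text
pics
scene (np.float64(472.5118320926564), 252.55137216673774, 189.88395846671082, array([[-8.54088510e-01, -4.06360674e-01,  3.24659545e-01,
         1.99262264e+02],
       [-5.20091483e-01,  6.59862951e-01, -5.42296722e-01,
         2.70807142e+02],
       [ 6.13725575e-03, -6.32022063e-01, -7.74926090e-01,
         8.05085762e+02],
       [ 0.00000000e+00,  0.00000000e+00,  0.00000000e+00,
         1.00000000e+00]]))
scene padlock 0.8 [218.6, 246.5] 873
scene padlock 0.8 [284.7, 158.9] 810
scene padlock 0.78 [338.3, 184.7] 888
scene bow_top 0.74 [203.9, 233.8] 210
scene bow_top 0.62 [342.7, 175.2] 202
scene bow_top 0.49 [289.9, 146.9] 207
scene leg_hole 0.7 [337.7, 188.5] 852
scene leg_hole 0.62 [218.8, 250.5] 944
scene leg_hole 0.56 [279.0, 158.5] 896
scene free_leg 0.74 [339.4, 169.7] 180
scene free_leg 0.71 [206.5, 232.2] 233
scene free_leg 0.63 [286.4, 140.0] 185
top (np.float64(493.9770655111918), 265.64851162494034, 193.11117664284396, array([[ 9.15555961e-03, -9.94229540e-01,  1.06882164e-01,
         3.90309261e+02],
       [-9.99723735e-01, -1.14149406e-02, -2.05463736e-02,
        -1.95203398e+02],
       [ 2.16478651e-02, -1.06664523e-01, -9.94059379e-01,
         1.21648882e+03],
       [ 0.00000000e+00,  0.00000000e+00,  0.00000000e+00,
         1.00000000e+00]]))
top padlock 0.88 [324.7, 253.5] 351
top padlock 0.74 [329.3, 196.4] 380
top padlock 0.51 [211.9, 202.4] 266
top bow_top 0.61 [330.7, 254.8] 92
top leg_hole 0.91 [329.1, 194.3] 387
top leg_hole 0.79 [326.5, 248.2] 389
top leg_hole 0.7 [253.5, 203.6] 6333
top free_leg 0.63 [334.6, 191.2] 104
top free_leg 0.54 [329.2, 255.4] 39
0.5
```

View pics/both.png

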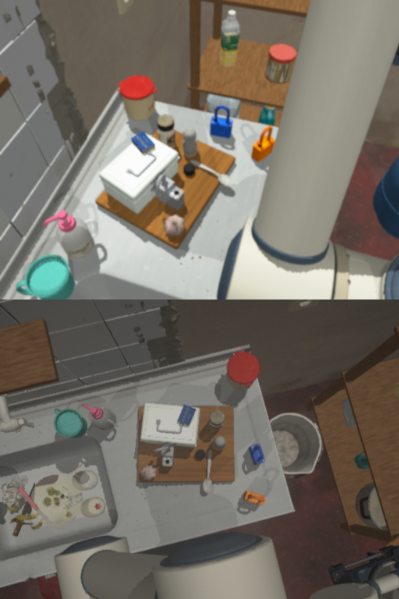

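The grey padlock is at scene ~(218,246) and top ~(212,202). Look-alikes are the blue one at scene (285,159) / top (329,196) and the orange one at scene (338,185) / top (325,253). I choose the grey one and check it in a close crop.

```bash
python3 - <<'E'
from h import *
a=cv2.imread("pics/scene0.png")[205:285,165:265];b=cv2.imread("pics/top0.png")[160:240,170:270]
cv2.imwrite("pics/crop1.png",cv2.resize(np.hstack([a,b]),None,fx=4,fy=4,interpolation=cv2.INTER_CUBIC))
p=onz("top",[212,202],80);print(p,onz("scene",[206,233],90))
for l in("medicine_box","board"):
  for n in("top",):
    arm.grab_frame(n)
    for d in arm.silhouettes(n,l)[:1]:
        m=d["mask"].astype(np.uint8); c=max(cv2.findContours(m,0,2)[0],key=cv2.contourArea); r=cv2.minAreaRect(c)
        print(n,l,d["confidence"],r,[onz(n,q,106 if l[0]=="m" else 22)[:2].round() for q in cv2.boxPoints(r)])
E
```

```text
[490.48446662 -95.22600802  80.        ] [518.2897136  -98.96165021  90.        ]
top medicine_box 0.91 ((217.1269989013672, 167.39927673339844), (72.78630828857422, 66.17632293701172), 6.581944942474365) [array([501., -19.]), array([652., -32.]), array([ 635., -197.]), array([ 484., -182.])]
top board 0.96 ((238.0, 186.0), (98.0, 124.0), 90.0) [array([655.,   1.]), array([ 659., -303.]), array([ 418., -304.]), array([415.,  -6.])]
```

View pics/crop1.png

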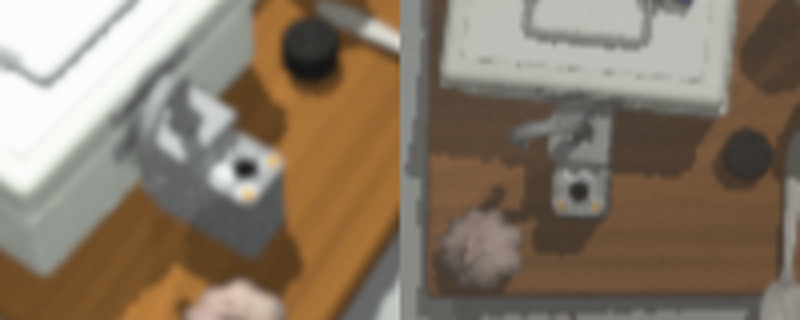

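The crop shows the grey padlock. Its hole for the free leg is at scene (226,247) / top (214.5,207.5). The shackle is swung to the left (+y), roughly square to the body. Next I triangulate the hole and work out the approach.

```bash
python3 - <<'E'
from h import *
from scipy.spatial.transform import Rotation as R
print("hole",onz("scene",[226.2,247],72),onz("top",[214.5,207.5],72))
o=arm.observe(); M=R.from_rotvec(o["eef_rot"]).as_matrix(); print(M.round(3),o["position"],o["wrist_force"],o["width"])
E=K("wrist")[3]; print("cam in tool",(M.T@(E[:3,3]-o["position"])).round(1)); print((M.T@E[:3,:3]).round(3),K("wrist")[0])
E
```

```text
hole [ 477.43732708 -102.36065309   72.        ] [ 478.45701549 -100.57044138   72.        ]
[[ 0.943  0.333 -0.   ]
 [ 0.333 -0.943 -0.   ]
 [-0.     0.    -1.   ]] [ 208.30657908 -589.26161783  213.9280178 ] [-1.05685064 -0.00246429  0.48292982] 91.81342077573815
cam in tool [  82.2    0.2 -170.6]
[[-0.    -0.956 -0.293]
 [ 1.    -0.     0.   ]
 [-0.    -0.293  0.956]] 336.4981091246481
```

Emit:
arm_command([
  [-1,30,50,0,0.13],
  [-1,60,100,0,0.26],
  [-1,90,150,0,0.39],
  [-1,120,200,0,0.52],
  [-1,150,250,0,0.65],
])

```text
time: 1.32
position: [359.1, -337.7, 214.1]
eef_rot: [2.761, 1.497, 0.0]
wrist_force: [-0.0, -0.6, 0.1]
width: 91.2
```

Emit:
arm_command([
  [-1,30,50,0,0.13],
  [-1,60,100,0,0.26],
  [-1,90,150,0,0.39],
  [-1,120,200,0,0.52],
  [-1,150,253,-4,0.65],
])

```text
time: 1.95
position: [509.4, -84.7, 210.3]
eef_rot: [2.138, 2.3, 0.001]
wrist_force: [0.7, -1.0, 0.2]
width: 91.2
```

Emit:
arm_command([
  [-1,0,0,-20,0],
  [-1,0,0,-40,0],
  [-1,0,0,-45,0],
  [-1,0,0,-45,0],
])

```text
time: 2.45
position: [508.4, -86.4, 165.1]
eef_rot: [-2.144, -2.296, 0.0]
wrist_force: [0.3, -0.5, -0.2]
width: 91.6
```

```bash
python3 - <<'E'
from h import *
o=arm.observe();print(o["time"],o["position"],o["joint_positions"],o["wrist_force"])
im=save("wrist","w1")
for l in("padlock","bow_top","leg_hole","free_leg"):
    for d in arm.silhouettes("wrist",l)[:2]: print(l,d["confidence"],d["position"],d["mask"].sum())
print(proj("wrist",[478,-101,72]),proj("wrist",[512,-101,72]))
cv2.imwrite("pics/w1b.png",cv2.resize(cv2.imread("pics/w1.png"),None,fx=1.5,fy=1.5))
E
```

```text
2.45 [508.36361621 -86.43082551 165.13955763] [-2.84251308e-01  3.99691723e-01  1.67396153e+00  7.78086828e-06
  1.06801911e+00 -3.52973834e-01] [ 0.32329835 -0.48748126 -0.1943213 ]
padlock 0.58 [246.4, 200.4] 2944
padlock 0.25 [351.5, 198.5] 23711
bow_top 0.61 [263.9, 204.3] 905
leg_hole 0.78 [243.0, 202.6] 2922
leg_hole 0.6 [265.0, 204.5] 940
[225.88984333 207.77767666] [266.58153203 210.40608266]
```

View pics/w1b.png

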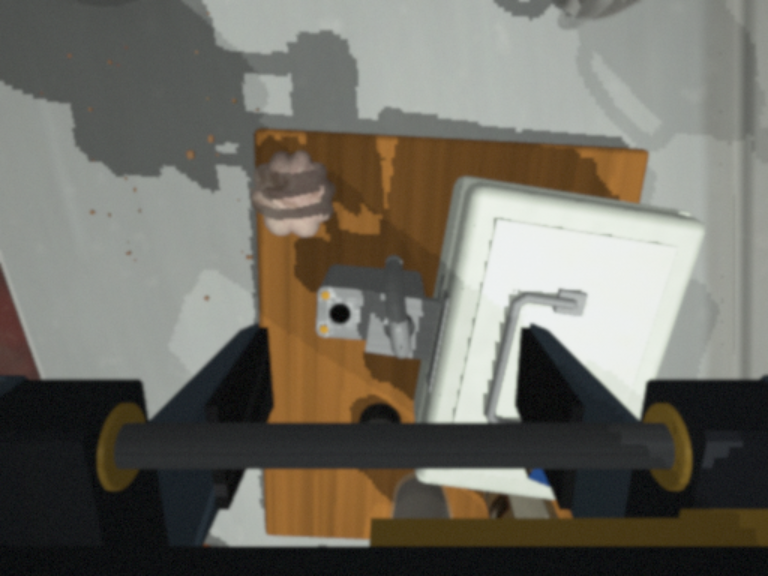

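The wrist view shows the hole at (227,209) native, matching the (478,-101,72) prediction. The shackle's bar runs up from about (267,230) to (262,174) native, towards +y. I'll fit a shackle model to its mask.

```bash
cat > fit.py <<'E'
from h import *
from scipy.optimize import minimize
import sys
def U(x,y,a,down=0):  # a: world heading of free leg from pivot
    t=np.linspace(0,np.pi,20); r=np.r_[0,17-17*np.cos(t),34]; z=np.r_[72,109.5+17*np.sin(t),76+3]-down
    return np.c_[x+r*np.cos(a),y+r*np.sin(a),z]
def pix(p,down=0): return np.array([proj("wrist",q) for q in U(*p,down)])
def rend(p,down=0):
    m=np.zeros((384*4,512*4),np.uint8); q=(pix(p,down)*4).round().astype(np.int32)
    th=int(round(4*9*K("wrist")[0]/(arm.observe()["position"][2]+165-105))); cv2.polylines(m,[q],False,255,th); return cv2.resize(m,(512,384),interpolation=cv2.INTER_AREA)/255.
def fit(mask,x0,down=0):
    mk=mask.astype(float)
    f=lambda p:1-np.minimum(mk,rend(p,down)).sum()/np.maximum(mk,rend(p,down)).sum()
    return minimize(f,x0,method="Nelder-Mead",options=dict(initial_simplex=[x0]+[list(np.array(x0)+d) for d in([4,0,0],[0,4,0],[0,0,.2])],xatol=.05,maxiter=120))
E
python3 - <<'E'
from fit import *
im=arm.grab_frame("wrist"); s=arm.silhouettes("wrist","bow_top")
im2=im.copy()
h=onz("wrist",[226.7,208.7],72);print("hole",h)
for d in s[:1]:
    for a in(1.4,1.7):
        r=fit(d["mask"],[h[0]+34,h[1]+1,a]);print(d["position"],r.x,r.fun)
q=pix(r.x)
c=cv2.resize(im[150:260,195:315],None,fx=6,fy=6,interpolation=cv2.INTER_CUBIC)
c=c.copy();k=((q-[195,150]+.5)*6).astype(np.int32);cv2.polylines(c,[k],False,(255,0,0),1)
ct=cv2.findContours(cv2.resize(d["mask"][150:260,195:315].astype(np.uint8),None,fx=6,fy=6),0,2)[0];cv2.drawContours(c,ct,-1,(0,255,0),1)
save(0,"fit1",c)
E
```

```text
hole [ 478.56311561 -101.59462082   72.        ]Traceback (most recent call last):
  File "<stdin>", line 7, in <module>
  File "fit.py", line 14, in fit
    return minimize(f,x0,method="Nelder-Mead",options=dict(initial_simplex=[x0]+[list(np.array(x0)+d) for d in([4,0,0],[0,4,0],[0,0,.2])],xatol=.05,maxiter=120))
    res = _minimize_neldermead(fun, x0, args, callback, bounds=bounds,
                               **options)
    fxr = func(xr)
    fx = function(np.copy(x), *(wrapper_args + args))
  File "fit.py", line 13, in <lambda>
    f=lambda p:1-np.minimum(mk,rend(p,down)).sum()/np.maximum(mk,rend(p,down)).sum()
                                                                 ~~~~^^^^^^^^
  File "fit.py", line 9, in rend
    m=np.zeros((384*4,512*4),np.uint8); q=(pix(p,down)*4).round().astype(np.int32)
                                           ~~~^^^^^^^^
  File "fit.py", line 7, in pix
    def pix(p,down=0): return np.array([proj("wrist",q) for q in U(*p,down)])
                                        ~~~~^^^^^^^^^^^
  File "h.py", line 10, in proj
    f,cx,cy,E=K(n); q=E[:3,:3].T@(np.array(P,float)-E[:3,3]); return np.array([cx+f*q[0]/q[2],cy+f*q[1]/q[2]])
              ~^^^
  File "h.py", line 4, in K
    c=arm.camera_info(n); f=192/np.tan(np.radians(c["fovy"])/2); return f,c["cx"],c["cy"],np.array(c["extrinsics"])
ValueError: time passes only in moves, steps and waits
```

Too many camera_info calls, so I'll cache the calibration.

```bash
sed -i 's/^def K/import functools\n@functools.lru_cache\ndef K/' h.py; sed -i 's/arm.observe()\["position"\]\[2\]+165-105/K("wrist")[3][2,3]-105/' fit.py
python3 - <<'E'
from fit import *
im=arm.grab_frame("wrist"); s=arm.silhouettes("wrist","bow_top")
h=onz("wrist",[226.7,208.7],72)
for d in s[:1]:
    for a in(1.4,1.7):
        r=fit(d["mask"],[h[0]+34,h[1]+1,a]);print(d["position"],r.x,r.fun)
q=pix(r.x)
c=cv2.resize(im[150:260,195:315],None,fx=6,fy=6,interpolation=cv2.INTER_CUBIC)
k=((q-[195,150]+.5)*6).astype(np.int32);cv2.polylines(c,[k],False,(255,0,0),1)
ct=cv2.findContours(cv2.resize(d["mask"][150:260,195:315].astype(np.uint8),None,fx=6,fy=6),0,2)[0];cv2.drawContours(c,ct,-1,(0,255,0),1)
save(0,"fit1",c)
E
```

```text
[264.6, 206.5] [ 511.80896387 -103.00903375    1.73828553] 0.10170198913197714
[264.6, 206.5] [ 512.00211705 -102.63102483    1.7503083 ] 0.09994251389247588
```

View pics/fit1.png

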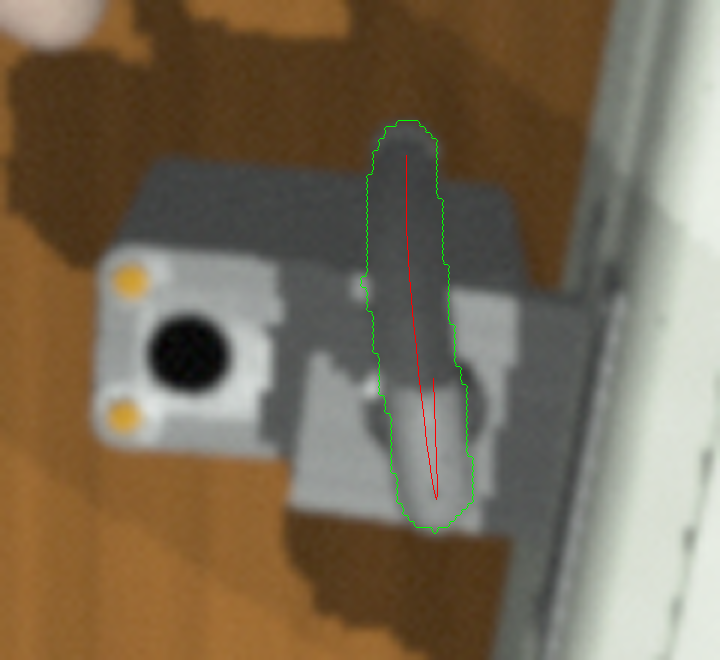

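The fit is good: pivot (512,-102.8), shackle heading 1.745 rad, closed heading about 3.10 rad (hole and body edges agree). The swing is therefore about 1.36 rad. I'll part-close the fingers, align and straddle the bow.

Emit:
arm_command([
  [0.5,0.8,0.2,0,0.107],
  [0.5,0.8,0.2,0,0.107],
  [0.5,0.8,0.2,0,0.107],
  [0.5,0.8,0.2,0,0.107],
  [0.5,0.8,0.2,0,0.107],
], force=3)

```text
time: 3.52
position: [509.1, -86.1, 164.9]
eef_rot: [2.018, 2.407, 0.0]
wrist_force: [0.3, -0.3, -0.4]
width: 43.8
```

Emit:
arm_command([
  [0.5,0,0,-18,0],
  [0.5,0,0,-36,0],
  [0.5,0,0,-49,0],
  [0.5,0,0,-49,0],
])

```text
time: 4.03
position: [508.7, -86.0, 115.2]
eef_rot: [-2.017, -2.407, 0.001]
wrist_force: [-0.2, -0.2, -0.3]
width: 23.1
```

```bash
python3 - <<'E'
from h import *
o=arm.observe();print(o["time"],o["position"],o["wrist_force"],o["width"])
im=save("wrist","w2")
c=im[100:384,80:450]; save(0,"w2b",cv2.resize(c,None,fx=2,fy=2))
E
```

```text
4.025 [508.65537348 -85.95576703 115.24559741] [-0.17831495 -0.22407071 -0.26535086] 23.078647846399626
```

View pics/w2b.png

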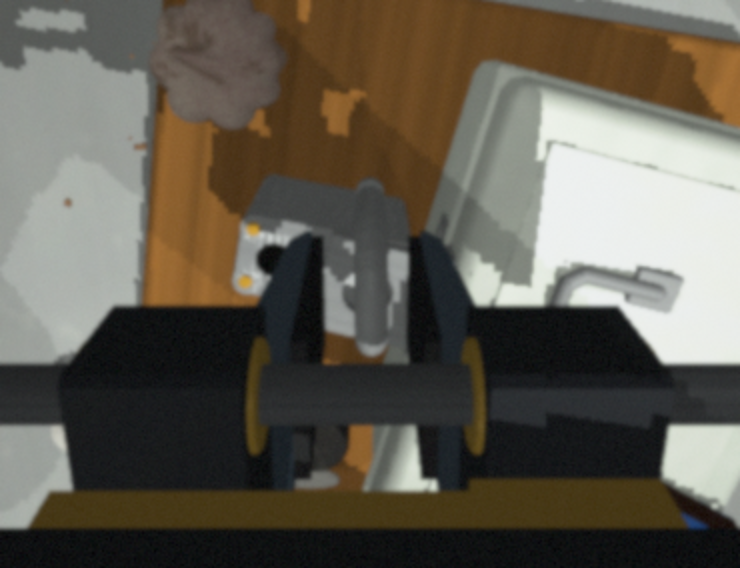

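The bow is centred between the fingers, with the padlock undisturbed. I narrow the gap to about 12 mm and swing along the arc.

Emit:
arm_command([
  [0.74,0,0,0,0],
  [0.74,0,0,0,0],
  [0.74,0,0,0,0],
])

```text
time: 4.45
position: [509.3, -86.1, 116.2]
eef_rot: [2.017, 2.408, 0.0]
wrist_force: [-0.0, -0.3, 0.1]
width: 12.1
```

Emit:
arm_command([
  [0.74,-1.66,-0.38,0,0.1],
  [0.74,-3.27,-0.92,0,0.2],
  [0.74,-4.82,-1.62,0,0.3],
  [0.74,-6.29,-2.47,0,0.4],
  [0.74,-7.67,-3.46,0,0.5],
])

```text
time: 5.08
position: [501.5, -89.6, 116.1]
eef_rot: [1.354, 2.834, 0.0]
wrist_force: [1.4, -1.4, 0.3]
width: 11.9
```

Emit:
arm_command([
  [0.74,-1.27,-1.13,0,0.1],
  [0.74,-2.42,-2.37,0,0.2],
  [0.74,-3.45,-3.73,0,0.3],
  [0.74,-4.33,-5.18,0,0.4],
  [0.74,-5.07,-6.71,0,0.5],
])

```text
time: 5.7
position: [496.5, -96.3, 116.1]
eef_rot: [0.611, 3.081, -0.0]
wrist_force: [-0.1, -0.1, 0.5]
width: 11.8
```

```bash
python3 - <<'E'
from fit import *
o=arm.observe();print(o["time"],o["position"],o["wrist_force"],o["width"])
im=save("wrist","w3")
for l in("bow_top","leg_hole"):
    for d in arm.silhouettes("wrist",l)[:2]: print(l,d["confidence"],d["position"],d["mask"].sum())
c=im[100:384,80:450]; c=cv2.resize(c,None,fx=2,fy=2)
for a,col in((2.745,(255,0,0)),(3.1,(0,255,0))): cv2.polylines(c,[((pix([512,-102.8,a])-[80,100]+.5)*2).astype(np.int32)],False,col,1)
save(0,"w3b",c)
E
```

```text
5.7 [496.46279292 -96.28841259 116.08572434] [-0.09965566 -0.14150814  0.50022573] 11.775414574901824
bow_top 0.77 [266.9, 234.6] 1376
leg_hole 0.84 [256.5, 203.0] 3712
```

View pics/w3b.png

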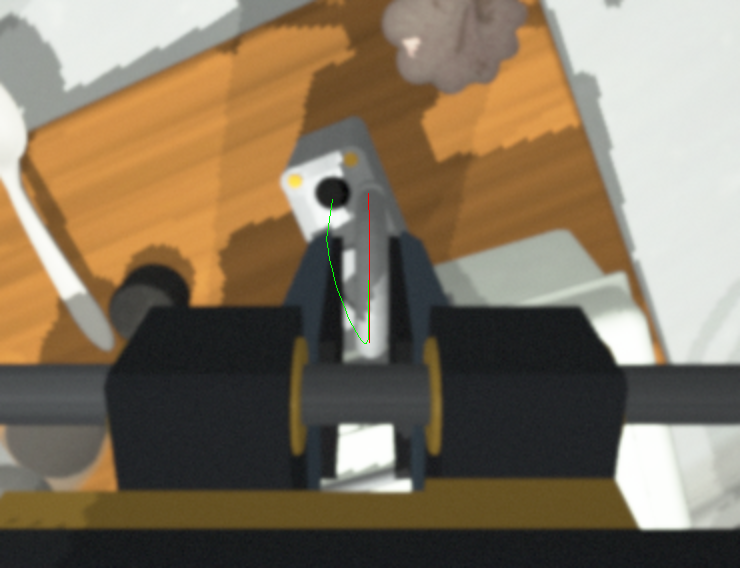

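The shackle follows, just behind the red model line at heading 2.745. The hole is at (332,192) in the crop, by the end of the green closed line. I swing the rest.

Emit:
arm_command([
  [0.74,-0.58,-1.6,0,0.1],
  [0.74,-0.99,-3.25,0,0.2],
  [0.74,-1.24,-4.93,0,0.3],
  [0.74,-1.3,-5.86,0,0.355],
  [0.74,-1.3,-5.86,0,0.355],
])

```text
time: 6.48
position: [495.1, -102.1, 116.0]
eef_rot: [0.066, 3.141, -0.0]
wrist_force: [0.0, 0.5, 0.0]
width: 11.4
```

```bash
cat > look.py <<'E'
from fit import *
import sys
o=arm.observe();print(o["time"],o["position"],o["wrist_force"],o["width"])
im=save("wrist",sys.argv[1])
s=arm.silhouettes("wrist","bow_top")[:1]
for d in s:
    print(d["confidence"],d["position"])
    for r in (fit(d["mask"],[512,-102.8,3.0]),): print(r.x,r.fun)
c=im[120:320,160:380]; c=cv2.resize(c,None,fx=3,fy=3,interpolation=cv2.INTER_CUBIC)
cv2.polylines(c,[((pix([512,-102.8,3.1])-[160,120]+.5)*3).astype(np.int32)],False,(0,255,0),1)
save(0,sys.argv[1]+"b",c)
E
python3 look.py w4
```

```text
6.475 [ 495.12613275 -102.08625465  115.97922951] [0.02100431 0.46224551 0.01173537] 11.36796452185234
0.88 [265.1, 236.0]
[ 511.94453097 -101.63640955    3.10261926] 0.08414434875547228
```

View pics/w4b.png

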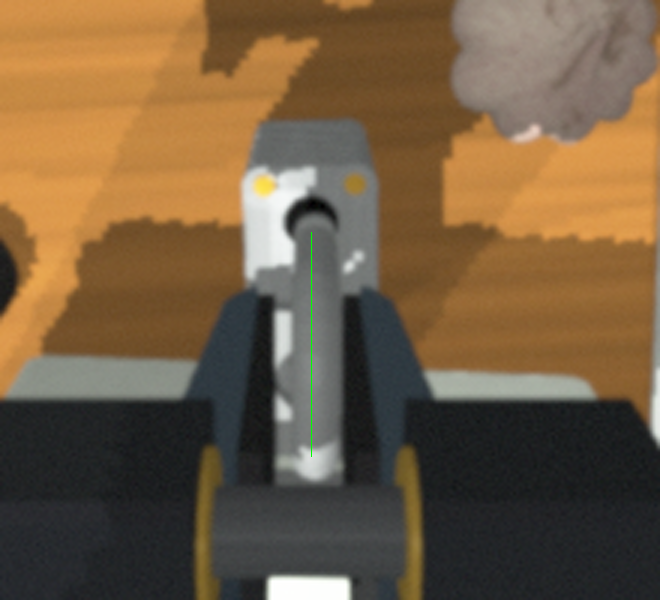

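The free leg stands over its hole, about 1 mm off. Now rise, close the fingers and press.

Emit:
arm_command([
  [0.6,0,0,0,0],
  [0.5,0,0,12,0],
  [0.5,0,0,26,0],
  [1,0,0,30,0],
  [1,0,0,30,0],
], force=20)

```text
time: 7.2
position: [495.3, -102.2, 146.4]
eef_rot: [0.063, 3.14, -0.001]
wrist_force: [0.4, 0.1, -0.2]
width: 5.5
```

Emit:
arm_command([
  [1,0,0,0,0],
  [1,0,0,0,0],
  [1,0,0,-5,0],
  [1,0,0,-12,0],
])

```text
time: 7.7
position: [495.0, -102.1, 133.4]
eef_rot: [-0.063, -3.141, -0.0]
wrist_force: [0.2, 0.4, -0.5]
width: 0.3
```

Emit:
arm_command([
  [1,0,0,-2,0],
  [1,0,0,-4,0],
  [1,0,0,-6,0],
  [1,0,0,-8,0],
])

```text
time: 8.2
position: [495.0, -102.1, 125.9]
eef_rot: [-0.062, -3.141, -0.0]
wrist_force: [-1.7, 0.9, 3.4]
width: 0.7
```

The tip is past the 4 mm blocking depth with only 3.4 N, so the toe is in the hole. Continue to the click.

Emit:
arm_command([
  [1,0,0,-3,0],
  [1,0,0,-6,0],
  [1,0,0,-8.5,0],
  [1,0,0,-8.5,0],
])

```text
time: 8.7
position: [495.1, -102.1, 117.3]
eef_rot: [-0.062, -3.141, 0.0]
wrist_force: [-0.8, 0.4, 3.3]
width: 0.4
```

Emit:
arm_command([
  [1,0,0,-1,0],
  [1,0,0,-2,0],
  [1,0,0,-2.5,0],
  [1,0,0,-3,0],
  [1,0,0,-3,0],
])

```text
time: 9.32
position: [495.3, -102.2, 114.5]
eef_rot: [0.062, 3.14, -0.0]
wrist_force: [0.2, -0.8, 4.6]
width: 0.4
```

Emit:
arm_command([
  [1,0,0,-0.7,0],
  [1,0,0,-1.4,0],
  [1,0,0,-1.8,0],
  [1,0,0,-1.8,0],
])

```text
time: 9.82
position: [495.3, -102.2, 112.8]
eef_rot: [0.062, 3.14, -0.0]
wrist_force: [0.4, -0.4, 7.6]
width: 0.7
```

Emit:
arm_command([
  [1,0,0,-0.5,0],
  [1,0,0,-0.8,0],
  [1,0,0,-0.8,0],
])

```text
time: 10.2
position: [495.5, -102.3, 112.5]
eef_rot: [0.062, 3.14, -0.001]
wrist_force: [-2.6, 0.5, 17.3]
width: 0.6
```

Bottomed: the force rose sharply to 17 N at z = 112.5, about 18 mm of press. Now lift off and check.

Emit:
arm_command([
  [1,0,0,4,0],
  [1,0,0,20,0],
  [1,-2,0,50,0],
  [1,-5,0,65,0],
  [1,-5,0,65,0],
])

```text
time: 10.82
position: [490.2, -102.2, 177.2]
eef_rot: [0.063, 3.14, -0.001]
wrist_force: [0.5, 0.3, -0.5]
width: 0.6
```

```bash
python3 - <<'E'
from fit import *
o=arm.observe();print(o["time"],o["position"],o["wrist_force"])
im=save("wrist","w5"); s=arm.silhouettes("wrist","bow_top")[:1]
for d in s:
    for dn in(0,16):
        r=fit(d["mask"],[512,-102.8,3.1],dn); print(dn,r.x,r.fun)
c=cv2.resize(im[120:320,160:380],None,fx=3,fy=3,interpolation=cv2.INTER_CUBIC)
for dn,col in((0,(255,0,0)),(16,(0,255,0))): cv2.polylines(c,[((pix([512,-102.8,3.1],dn)-[160,120]+.5)*3).astype(np.int32)],False,col,1)
save(0,"w5b",c)
E
```

```text
10.825 [ 490.17077449 -102.17571502  177.23056998] [ 0.5377254   0.31327904 -0.54729057]
0 [ 508.10737898 -101.17482687    3.12615998] 0.36762279840178513
16 [ 509.53543823 -101.62973988    3.11219086] 0.3306575714307337
```

View pics/w5b.png

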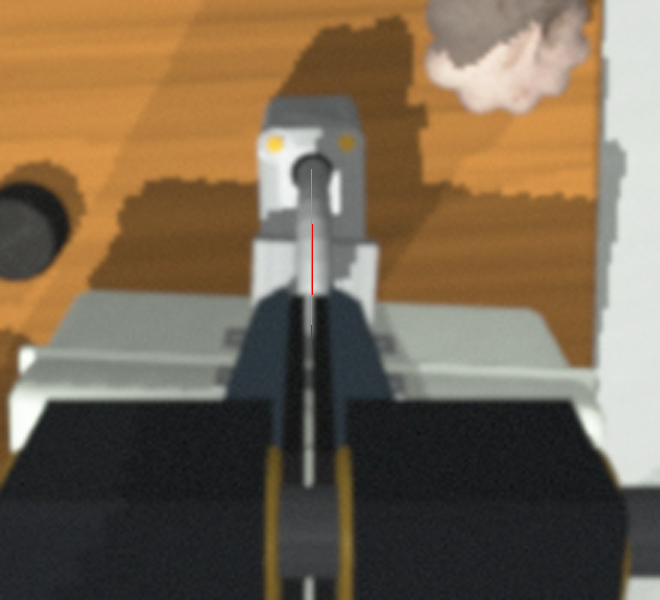

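The free leg now sits in its hole, in line with the locked model (green). I back off to the right and check with the scene camera.

Emit:
arm_command([
  [1,-20,-40,30,0],
  [1,-40,-90,60,0],
  [1,-60,-140,80,0],
  [1,-80,-190,80,0],
  [1,-90,-200,80,0],
])

```text
time: 11.55
position: [398.9, -304.4, 255.8]
eef_rot: [-0.067, -3.14, -0.001]
wrist_force: [0.5, 0.8, 0.2]
width: 0.6
```

```bash
python3 - <<'E'
from h import *
import fit
im=save("scene","s2"); t=save("top","t2")
a=cv2.resize(im[205:285,165:265],None,fx=5,fy=5,interpolation=cv2.INTER_CUBIC)
for dn,col in((0,(255,0,0)),(16,(0,255,0))):
    q=np.array([proj("scene",p) for p in fit.U(512,-102.8,3.1,dn)]); cv2.polylines(a,[((q-[165,205]+.5)*5).astype(np.int32)],False,col,1)
b=cv2.resize(t[140:240,170:290],None,fx=3,fy=4); save(0,"s2b",np.hstack([cv2.resize(a,(440,400)),b]))
print(onz("scene",[226.2,247],72),arm.observe()["time"])
E
```

```text
[ 477.43732708 -102.36065309   72.        ] 11.65
```

View pics/s2b.png

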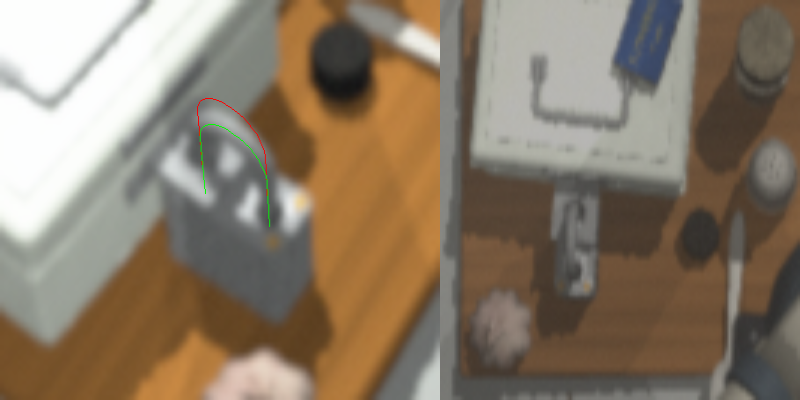

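The overlay hides the bow's edge, so I check the press depth from clean magnified crops and the mask.

```bash
python3 - <<'E'
from h import *
import fit
im=arm.grab_frame("scene"); s=arm.silhouettes("scene","bow_top"); 
A=im[215:265,185:245]
a=cv2.resize(A,None,fx=6.5,fy=6.5,interpolation=cv2.INTER_CUBIC);b=a.copy()
for d in s:
    x,y=d["position"]
    if abs(x-215)<20 and abs(y-240)<20:
        m=d["mask"]; print(d["confidence"],d["position"],m.sum())
        for dn in(0,4,8,12,14,16,18):
            best=0
            for dx in(-3,-2,-1,0,1,2,3):
              for dy in(-3,-2,-1,0,1,2,3):
                q=np.array([proj("scene",p) for p in fit.U(512+dx,-102.3+dy,3.1,dn) if p[2]>=72]);k=np.zeros((1536,2048),np.uint8)
                cv2.polylines(k,[(q*4).astype(np.int32)],False,255,24);k=cv2.resize(k,(512,384),interpolation=cv2.INTER_AREA)/255
                best=max(best,(np.minimum(m,k).sum()/np.maximum(m,k).sum(),dx,dy))
            print(dn,best)
        ct=cv2.findContours(cv2.resize(m[215:265,185:245].astype(np.uint8),(b.shape[1],b.shape[0])),0,2)[0];cv2.drawContours(b,ct,-1,(0,255,0),1); break
save(0,"s3b",np.hstack([a,b]))
E
```

```text
0.56 [218.2, 233.1] 148Traceback (most recent call last):
  File "<stdin>", line 16, in <module>
TypeError: '>' not supported between instances of 'tuple' and 'int'
```

```bash
python3 - <<'E'
from h import *
import fit
im=arm.grab_frame("scene"); s=arm.silhouettes("scene","bow_top"); 
A=im[215:265,185:245]
a=cv2.resize(A,None,fx=6.5,fy=6.5,interpolation=cv2.INTER_CUBIC);b=a.copy()
for d in s:
    x,y=d["position"]
    if abs(x-215)<20 and abs(y-240)<20:
        m=d["mask"]; print(d["confidence"],d["position"],m.sum())
        for dn in(0,4,8,12,14,16,18):
            best=(0,)
            for dx in(-3,-1.5,0,1.5,3):
              for dy in(-3,-1.5,0,1.5,3):
                q=np.array([proj("scene",p) for p in fit.U(512+dx,-102.3+dy,3.1,dn) if p[2]>=72]);k=np.zeros((1536,2048),np.uint8)
                cv2.polylines(k,[(q*4).astype(np.int32)],False,255,24);k=cv2.resize(k,(512,384),interpolation=cv2.INTER_AREA)/255
                best=max(best,(round(np.minimum(m,k).sum()/np.maximum(m,k).sum(),3),dx,dy))
            print(dn,best)
        ct=cv2.findContours(cv2.resize(m[215:265,185:245].astype(np.uint8),(b.shape[1],b.shape[0])),0,2)[0];cv2.drawContours(b,ct,-1,(0,255,0),1); break
save(0,"s3b",np.hstack([a,b]))
E
```

```text
0.48 [217.6, 230.8] 163
0 (np.float64(0.469), -3, 3)
4 (np.float64(0.522), -3, 3)
8 (np.float64(0.583), -3, 3)
12 (np.float64(0.69), -3, 3)
14 (np.float64(0.687), -3, 1.5)
16 (np.float64(0.689), -3, 1.5)
18 (np.float64(0.688), -1.5, 0)
```

View pics/s3b.png

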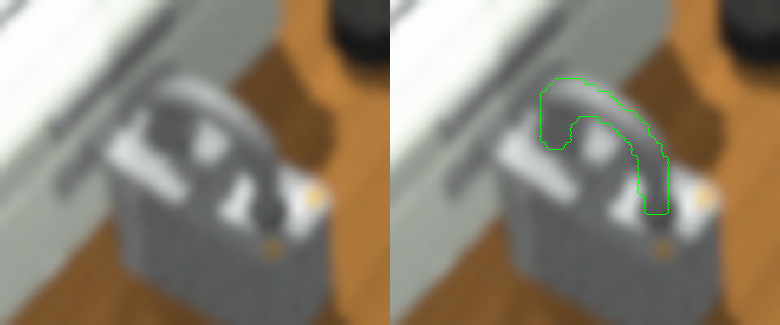

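The leg goes into its hole and the bow stays down with nothing touching it. The fit gives 12–18 mm of press, and an unlatched shackle would have sprung back to 0. Handing in.

```bash
python3 -c "
from bench import arm
print(arm.close_job())"
```

```text
the job is handed in; nothing more can be done
None
```

The padlock appears locked and the job is handed in, at about 12 s of the 45 s allowed. I straddled the bow with the part-closed fingers and swung the shackle about 1.36 rad, until the free leg stood over its hole. Then I pressed the bow down with the closed fingertips until it bottomed, about 18 mm down at 17 N, and backed away.

- **Still shut:** After release, the wrist and scene pictures show the leg in its hole and the bow still down. The depth fit to the scene mask is loose: it favours 12–18 mm over 0–8 mm but cannot pin 16 mm. An unlatched shackle would have sprung back to 0.
- **Padlock and other things:** By eye, the padlock and the bystanders in view stand where they were. I did not measure the padlock's position again after the press.
- **Disagreement:** The last wrist-mask fit was poor because the fingers hid part of the bow, so I relied on the scene view instead.

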